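# Hang the spoon caddy on the cupboard-side screw

### The arm

A 7-joint arm with a two-finger parallel gripper is mounted at the origin on the work surface. World frame = base frame: x ahead of the robot, y to its left, z up, the work surface at z = 0. Lengths are in m, angles in rad, forces in N, time in s.
With the tool pointing down it reaches from about 0.425 to 0.925 m from the base axis. Payload 6.8 kg.
Tool frame: the origin (TCP) lies at the very end of the fingers, on their centre line; the grasp point (between the pads) lies 19 mm behind it; z points along the fingers, y is the line along which they close (so a half turn about z gives the same grasp; the last joint's range is limited). The gripper opens to 88 mm and grips with 3 to 60 N. Pads are 20 mm wide; open, the fingers measure 115 mm over their backs; the gripper's body (75 mm by 178 mm) begins 61 mm behind the grasp point.
Start: joints at [-0.108, 0.477, 0.022, 1.555, -0.011, 1.109, -0.083], TCP at [0.675, 0, 0.223] pointing down, gripper open.
Joint ranges: [-2.96, 2.96], [-0.34, 2.1], [-1.41, 1.46], [0.24, 2.44], [-1.37, 4.51], [0.17, 1.92], [-2.96, 2.96]. Speed limits (rad/s): [2.39, 2.39, 3.14, 3.14, 3.14, 3.14, 3.14].

### API

Orientations are given as a rotation vector (axis times angle).
In Python, from station import monitor, viewer, job gives the robot as it stands.
- The arm moves only by the shell command python3 -m handwheel 'ROWS' [OPENING] [FORCE]. ROWS is text: rows parted by semicolons, each of 6 numbers parted by spaces: the shift along the tool's x, y, z in mm, then the turn, a rotation vector about the tool's x, y, z in rad. A call has exactly 8 rows; each row shifts and turns the commanded pose from where the row before left it, along the tool's axes as they then stand; what a row does not reach is not made up. A row lasts 1/10 s, in which the tool goes at most 50 mm and 8.59 degrees, less where a joint would pass 70% of its speed; a pose out of reach is approached as far as the arm can. A call is refused whole if a number of a shift passes 50 or a number of a turn 0.15, either way. A call with a gripper value outside its range is refused whole. OPENING is the opening, from 0 (shut) to 1 (fully open), set as the call begins (- or left out, the last holds). The fingers move at their own pace and stop on an object; FORCE is the grip in N (left out, the last holds). Time passes only in rows, so rows that do not move let the fingers close, or fill a call up. It gives the time, the measured TCP pose, the force, the opening and the grip force at its end, in the units of the state.
- monitor.state(): the state, without advancing time (a new reading comes with each control period).
- viewer.camera(name): name is "scene" or "side" or "wrist"; returns a dict with "frame" (400x640x3 uint8, blue, green, red), "range_z" (400x640 float32, m along the optical axis (not along the pixel's ray), 0 where there is no reading), "fx", "fy", "cx", "cy" (pixels), "k1" (the pictures are not rectified: a ray, as slopes to the right and down, at radius r is drawn at 1 + k1 r^2 times it, then the intrinsics apply), "R" (3x3) and "t" (3): a world point X has camera coordinates R X + t; the wrist camera has in their place "mount" (4x4, takes a point from camera to tool coordinates, whose origin is the TCP and whose axes are the flange's). Camera axes: x right, y down, z forward; pixel columns grow to the right and rows downward; lengths in m; the calibration is good to about 2 mm. A picture is of the moment at which its call begins: read the wrist's pose just before it.
- job.sign_off(): hands the job in; it is judged then, once.
The state is a dict: "clock": time; "qpos": joint angles; "qd": joint speeds; "effort": joint torques, N m; "eef_pos": TCP position; "eef_rot": TCP orientation; "force": force on the tool from outside, world axes, zero at the start; "wrist_torque": the same for the moment, N m; "opening": opening from 0.0 (shut) to 1.0 (fully open); "finger_force": force on a finger pad.
Only numpy, scipy, OpenCV 4.12 (cv2) and the standard library are available. Lean on these libraries where they do the work, as an engineer would, in place of code of your own. Each camera call takes 0.05 s, during which the arm holds its last target. There are 200 camera calls.

### The job

Hang the white spoon caddy on the screw in the side of the wooden spice cupboard. Bring the round part of its keyhole over the screw head until the caddy's back lies flat on the panel, then, still holding it, slide it down until the screw is at the top of the slot and let go, so that it hangs there straight. Press only lightly (the screw was driven by eye, so feel for it) and leave everything else on the platform where it is.

Things in the scene. Friction and masses are not known exactly. Their poses are not given: they have to be found in the camera images.
- caddy: White plastic spoon caddy, an open-topped box 60 deep (x) by 52 wide (y) by 100 mm tall, walls 3 mm, about 0.16 kg, standing upright. Origin: centre of its underside; z up, x to its back. The back wall (4 mm thick, 52 mm wide, rear face at x = +30 mm) rises to z = 156 mm and has a keyhole in the part above the box.
- grip_point (a point): Inside the caddy, midway between its side walls, a good place to grip them across the 52 mm width: caddy frame (-10, 0, 74) mm, axes as the caddy's. The side walls run from x = -30 to +26 mm and up to z = 100 mm. Lean the gripper about 25 degrees back from the panel, or grip further forward, to clear the back wall and the cupboard.
- keyhole_round (a point): Centre of the keyhole's round part, 17.5 mm across, on the rear face of the back wall: caddy frame (30, 0, 118) mm, axes as the caddy's. A slot 9 mm wide runs UP from it to z = 139 mm.
- keyhole_end (a point): Where the screw's centre lies when the caddy hangs fully down, 3 mm under the slot's top end, on the rear face of the back wall: caddy frame (30, 0, 136) mm, 18 mm above keyhole_round, axes as the caddy's.
- cupboard: Fixed wooden spice cupboard, 180 (x) by 240 (y) by 270 mm tall, two doors with knobs on its +x front. Origin: centre of its underside, z up. The screw stands square out of its plain side panel, the face at y = -120 mm, whose outward normal is the cupboard's -y. Contact of the caddy with cupboard or screw above 35 N counts as forcing; 4 to 8 N is enough to press or slide.
- panel_point (a point): Middle of the side panel at the screw's height: cupboard frame (0, -120, 205) mm, on the panel's surface, axes as the cupboard's. The steel screw, driven by eye, is at exactly this height but anywhere up to 14 mm either way along cupboard x, to be felt or looked for. It does not give.
- panel_top (a point): Top edge of the side panel, above panel_point: cupboard frame (0, -120, 270) mm. The screw's head is 14 mm across, edge bevelled 0.8 mm, 4 mm thick; its 6 mm shank leaves 6.5 mm between panel and head. So the caddy's rear face stops 10.5 mm off the panel while the keyhole is not over the head, and lies on the panel when it is.
- tumbler: Bystander: open steel tumbler, 70 mm across, 100 mm tall, loose. Origin at the centre of its underside.
- katori: Bystander: small open steel katori bowl, 90 mm across, 40 mm tall, loose, near the cupboard. Origin at the centre of its underside.
- chakla: Bystander: round wooden chakla rolling board, 230 mm across, 45 mm tall on three feet, loose. Origin at the centre of its underside.
- ladle: Bystander: steel ladle about 290 mm long lying on the platform, bowl 74 mm across and 26 mm tall, loose. Origin under the bowl; the handle runs along its +y.
- jar0: Bystander: small glass spice jar with a silver twist cap, 50 mm across, 75 mm tall, one of six standing loose on the 230 mm black lazy Susan (which turns). Origin at the centre of its underside.
- jar1: Bystander: small glass spice jar with a silver twist cap, 50 mm across, 75 mm tall, one of six standing loose on the 230 mm black lazy Susan (which turns). Origin at the centre of its underside.
- jar2: Bystander: small glass spice jar with a silver twist cap, 50 mm across, 75 mm tall, one of six standing loose on the 230 mm black lazy Susan (which turns). Origin at the centre of its underside.
- jar3: Bystander: small glass spice jar with a silver twist cap, 50 mm across, 75 mm tall, one of six standing loose on the 230 mm black lazy Susan (which turns). Origin at the centre of its underside.
- jar4: Bystander: small glass spice jar with a silver twist cap, 50 mm across, 75 mm tall, one of six standing loose on the 230 mm black lazy Susan (which turns). Origin at the centre of its underside.
- jar5: Bystander: small glass spice jar with a silver twist cap, 50 mm across, 75 mm tall, one of six standing loose on the 230 mm black lazy Susan (which turns). Origin at the centre of its underside.
Things that resemble listed ones, but are neither listed nor needed, are in the scene too. Of the things that look like the caddy, take the one that is farthest from the robot's base at the start.

How it is judged:
On the way, in this order (a step that is already met when the one before it is completed fails the run):
1. the screw head is through the round part of the keyhole: the caddy's back lies flat on the panel, not yet slid down (y of keyhole_end in the frame of cupboard above -0.1235 m and angle between the x axis of caddy and the y axis of cupboard, either way round below 0.09 rad and angle between caddy's own z axis and vertical below 0.09 rad and x of keyhole_end in the frame of cupboard between -0.017 and 0.017 m and z of keyhole_end in the frame of cupboard above 0.213 m), for 0.05 s.
2. slid down on the screw to the slot's end while still held (y of keyhole_end in the frame of cupboard above -0.1235 m and angle between the x axis of caddy and the y axis of cupboard, either way round below 0.09 rad and angle between caddy's own z axis and vertical below 0.09 rad and x of keyhole_end in the frame of cupboard between -0.017 and 0.017 m and z of keyhole_end in the frame of cupboard between 0.2 and 0.209 m and contact force between the fingers and caddy above 0.5 N), for 0.05 s.
At the end, for the whole second after the job is handed in: The caddy hangs at rest on the screw, let go: the slot's seat (keyhole_end) is level with the screw (205 mm, -5/+4 mm) and within 17 mm of the panel's middle, its back is within 3.5 mm of the panel and parallel to it within 0.09 rad, and it is upright within 0.09 rad (y of keyhole_end in the frame of cupboard above -0.1235 m and angle between the x axis of caddy and the y axis of cupboard, either way round below 0.09 rad and angle between caddy's own z axis and vertical below 0.09 rad and x of keyhole_end in the frame of cupboard between -0.017 and 0.017 m and z of keyhole_end in the frame of cupboard between 0.2 and 0.209 m and linear speed of caddy below 0.02 m/s and angular speed of caddy below 0.1 rad/s); the robot touches nothing.
It fails at once if the caddy was forced against the cupboard or its screw (over 35 N) (contact force between caddy and cupboard above 35 N).
It fails at once if the robot struck the cupboard (contact force between any of the arm, the fingers and cupboard above 15 N).
It fails at once if a bystander was moved more than 25 mm or tipped (distance of any of jar0, jar1, jar2, jar3, jar4, jar5, tumbler, katori, chakla, ladle from where it was at the start of the episode above 0.025 m or angle between any of jar0, jar1, jar2, jar3, jar4, jar5, tumbler's own z axis and vertical above 0.35 rad).
It also fails if it takes over 58 s, if anything falls off the work surface, if the arm or the gripper's body presses on something with over 40 N, if the wrist force passes 120 N, or if a joint passes its speed limit or range.

## Working session

There is one attempt and no reset: what is moved stays moved. The work goes in short steps, Python scripts to look and compute and a shell command to move; the robot and the scene stay as the last step left them, time stands still between calls to the robot, and variables do not carry over. Pictures are saved under pics/ and viewed, at most 10 in all, crops included, and the job is handed in when it is done.

```bash
ls; mkdir -p pics; cat > h.py <<'E'
import numpy as np, cv2
from scipy.spatial.transform import Rotation as Ro
from station import monitor, viewer, job
def grab(n):
    s=monitor.state(); c=viewer.camera(n); 
    if n=='wrist':
        T=np.eye(4);T[:3,:3]=Ro.from_rotvec(s['eef_rot']).as_matrix();T[:3,3]=s['eef_pos'];M=T@np.array(c['mount'])
        c['C']=M[:3,3];c['W']=M[:3,:3]
    else:
        R=np.array(c['R']);c['W']=R.T;c['C']=-R.T@np.array(c['t'])
    return c
def rays(c,u,v):
    K=np.array([[c['fx'],0,c['cx']],[0,c['fy'],c['cy']],[0,0,1.]])
    p=cv2.undistortPoints(np.stack([np.ravel(u),np.ravel(v)],1).astype(float)[:,None],K,np.array([c['k1'],0,0,0.]))[:,0]
    return np.c_[p,np.ones(len(p))]
def cloud(c):
    v,u=np.mgrid[:400,:640]; r=rays(c,u,v)
    P=(r*c['range_z'].reshape(-1,1))@c['W'].T+c['C']
    P[c['range_z'].ravel()==0]=np.nan
    return P.reshape(400,640,3)
def onz(c,u,v,z):
    d=rays(c,u,v)@c['W'].T; return c['C']+d*((z-c['C'][2])/d[:,2])[:,None]
E
python3 - <<'E'
from h import *
a=[]
for n in ['scene','side']:
    c=grab(n); np.savez(f'{n}.npz',**c); a.append(c['frame']); print(n,c['C'],c['W'][:,2])
cv2.imwrite('pics/scene.png',a[0]);cv2.imwrite('pics/side.png',a[1])
print(monitor.state())
E
```

```text
pics
scene [ 0.95271692 -0.54412749  1.06707788] [-0.4314525   0.41791995 -0.79949463]
side [-0.06560667 -0.72888694  0.89935453] [ 0.49277887  0.57205547 -0.65568401]
{'clock': 0.1, 'qpos': array([-0.10808667,  0.47771983,  0.02235826,  1.55631033, -0.01148976,
        1.10928613, -0.0830753 ]), 'qd': array([ 0.00042022, -0.00054427,  0.00027282, -0.00158305,  0.00041494,
        0.00060814,  0.00200571]), 'effort': array([ 4.71647683e-03, -5.84088278e+01,  1.53989889e+00, -2.73312145e+01,
       -5.42987685e-02,  1.30690381e-02,  5.50689708e-05]), 'eef_pos': array([ 6.74478751e-01, -3.14832080e-05,  2.21795484e-01]), 'eef_rot': array([-2.22068693e+00, -2.22073697e+00,  1.91129332e-03]), 'force': array([-0.14044934,  0.69027047,  0.62635831]), 'wrist_torque': array([-0.05055721, -0.01078926,  0.01645753]), 'finger_force': 0.0, 'opening': 0.9980812621603602}
```

View pics/scene.png

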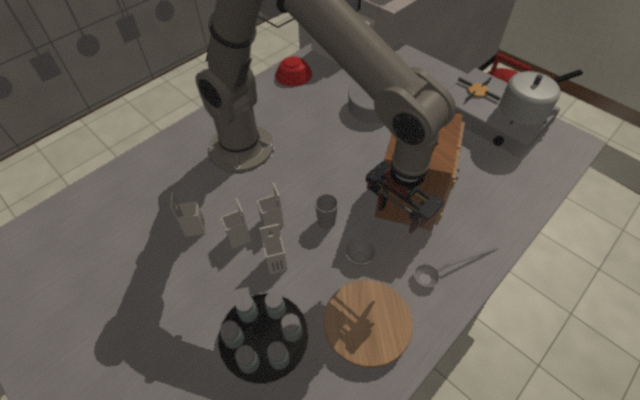

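View pics/side.png

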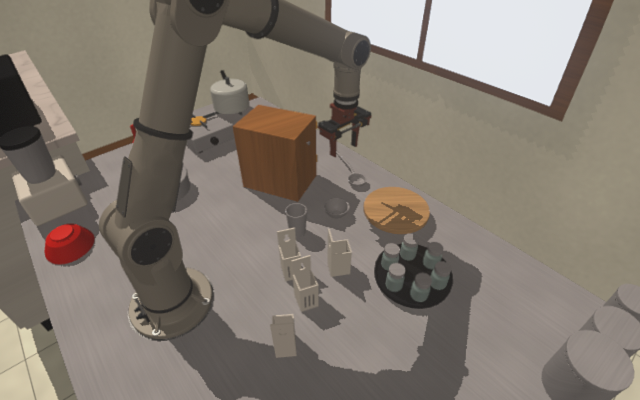

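Four caddies: scene (188,215), (235,225), (270,207), (274,250); side (283,335), (305,285), (288,255), (340,255). The cupboard is under the gripper at scene (420,180) and side (275,150); the panel faces the camera side. Next I'll measure these from depth.

```bash
python3 - <<'E'
from h import *
pts=[];cols=[]
for n in ['scene','side']:
    c=dict(np.load(n+'.npz')); P=cloud(c); f=c['frame'].astype(float)
    hsv=cv2.cvtColor(c['frame'],cv2.COLOR_BGR2HSV)
    # cupboard: top
    z=P[...,2]; m=(abs(z-0.27)<0.006)&(hsv[...,1]>90)&(P[...,0]>0.3)
    q=P[m][:,:2]; r=cv2.minAreaRect(q.astype(np.float32)*1000); print(n,'top',len(q),r,cv2.boxPoints(r).round().tolist())
    pts.append(P.reshape(-1,3)); cols.append(hsv.reshape(-1,3))
Q=np.vstack(pts);H=np.vstack(cols)
ok=(Q[:,2]>0.115)&(Q[:,2]<0.17)&(H[:,1]<70)&(Q[:,0]>0.1)&(Q[:,0]<0.9)&(Q[:,1]<0.1)&(Q[:,1]>-0.7)
B=Q[ok]
# grid cluster
g=np.zeros((400,500),np.uint8); ij=((B[:,:2]-[0,-0.8])/0.0025).astype(int); g[ij[:,0],ij[:,1]]=255
n,l,st,ce=cv2.connectedComponentsWithStats(cv2.dilate(g,np.ones((3,3))))
for k in range(1,n):
    s=B[l[ij[:,0],ij[:,1]]==k]
    if len(s)<15: continue
    mu=s.mean(0); w,v=np.linalg.eigh(np.cov(s[:,:2].T))
    print(k,len(s),mu.round(3),'r',np.hypot(*mu[:2]).round(3),'zmax',s[:,2].max().round(3),'std',np.sqrt(w).round(4),'dir',np.degrees(np.arctan2(v[1,1],v[0,1])).round(1))
E
```

```text
scene top 1359 ((613.2184448242188, 165.75958251953125), (179.80848693847656, 421.01971435546875), 26.504512786865234) [[439.0, 314.0], [627.0, -63.0], [788.0, 17.0], [600.0, 394.0]]
side top 1747 ((1160.504638671875, 562.1301879882812), (1549.74658203125, 427.6121826171875), 35.63275909423828) [[406.0, 284.0], [655.0, -63.0], [1915.0, 840.0], [1666.0, 1187.0]]
1 322 [ 0.154 -0.348  0.141] r 0.38 zmax 0.16 std [0.0018 0.0163] dir 145.0
2 238 [ 0.306 -0.227  0.14 ] r 0.381 zmax 0.159 std [0.0014 0.0167] dir 160.0
3 229 [ 0.339 -0.118  0.14 ] r 0.359 zmax 0.16 std [0.0015 0.0165] dir 155.8
4 235 [ 0.42  -0.218  0.14 ] r 0.473 zmax 0.16 std [0.0019 0.0165] dir 58.9
```

```bash
python3 - <<'E'
from h import *
for n in ['scene','side']:
    c=dict(np.load(n+'.npz')); P=cloud(c).reshape(-1,3); H=cv2.cvtColor(c['frame'],cv2.COLOR_BGR2HSV).reshape(-1,3)
    yaw=np.radians(26.5); ex=np.array([np.cos(yaw),np.sin(yaw)]); ey=np.array([-ex[1],ex[0]])
    o=np.array([.707,-.023]); a=(P[:,:2]-o)@ex; b=(P[:,:2]-o)@ey
    m=(abs(b)<.015)&(abs(a)<.12)&(P[:,2]>.03)&(P[:,2]<.26)&(H[:,1]>70)
    if m.sum()>50:
        k,i=np.polyfit(a[m],b[m],1); 
        for _ in range(2):
            e=b-k*a-i; mm=m&(abs(e)<.005); k,i=np.polyfit(a[mm],b[mm],1)
        print(n,'panel',mm.sum(),'yaw',np.degrees(yaw+np.arctan(k)),'off',i,'a range',np.percentile(a[mm],[0.5,99.5]))
        s=m&(b-k*a-i<-.004)&(P[:,2]>.15)&(abs(a)<.05); print('proud',s.sum(),P[s].mean(0),a[s].mean())
    m=(abs(P[:,2]-.27)<.006)&(H[:,1]>70)&(abs(a)<.13)&(b>-.02)&(b<.27)
    q=P[m][:,:2]; r=cv2.minAreaRect((q*1000).astype(np.float32)); print(n,'top',len(q),r)
    # caddy 4
    d=P[:,:2]-[.42,-.218]; m=(np.hypot(*d.T)<.09)&(H[:,1]<80)
    th=np.radians(58.9); t=np.array([np.cos(th),np.sin(th)]); nn=np.array([-t[1],t[0]])
    for lo,hi in [(.03,.09),(.095,.105),(.11,.16)]:
        s=m&(P[:,2]>lo)&(P[:,2]<hi); D=d[s]; print(n,lo,s.sum(),'along',np.percentile(D@t,[1,50,99]).round(4),'norm',np.percentile(D@nn,[1,50,99]).round(4))
    s=m&(P[:,2]>.112)&(abs(d@nn)<.01); k,i=np.polyfit(d[s]@t,d[s]@nn,1); print('wall ang',58.9+np.degrees(np.arctan(k)),i)
E
```

```text
scene top 801 ((647.1851806640625, 97.90711212158203), (180.55917358398438, 269.4654235839844), 26.77968406677246)
scene 0.03 430 along [-0.0229  0.0012  0.027 ] norm [-0.0593 -0.0039  0.0896]
scene 0.095 114 along [-0.0233  0.0018  0.0281] norm [-0.0601 -0.0246  0.0888]
scene 0.11 183 along [-0.0234  0.002   0.0278] norm [-0.0039 -0.0011  0.0038]
wall ang 59.42253561006712 -0.0009564994428618537
side top 752 ((642.9448852539062, 96.81610870361328), (184.02005004882812, 270.4134216308594), 24.99052619934082)
side 0.03 466 along [-0.0245 -0.0208  0.0295] norm [-0.0561 -0.027   0.0035]
side 0.095 80 along [-0.0242 -0.0069  0.0299] norm [-0.0567 -0.0356  0.0034]
side 0.11 75 along [-0.0242 -0.0099  0.0271] norm [-0.0011  0.0025  0.0037]
wall ang 60.208586710390854 0.0020040594879572014
```

```bash
python3 - <<'E'
import cv2
a=cv2.imread('pics/side.png')[90:290,220:460];b=cv2.imread('pics/scene.png')[150:290,210:450]
import numpy as np
cv2.imwrite('pics/crop.png',np.vstack([cv2.resize(a[:,:],None,fx=2.2,fy=1.6),cv2.resize(b,None,fx=2.2,fy=1.9)]))
E
```

```text
(no output)
```

View pics/crop.png

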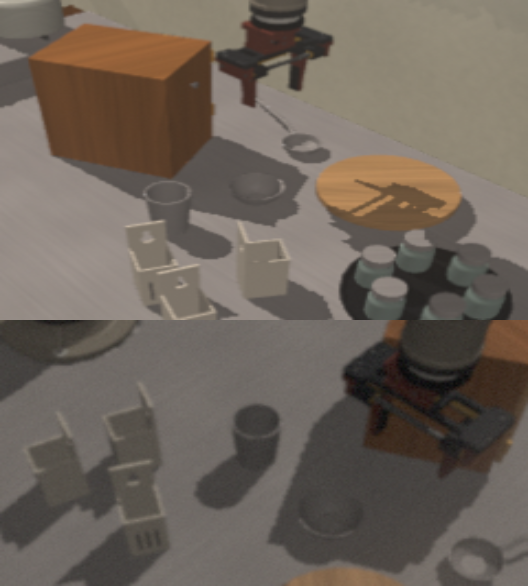

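Crop: the cupboard has knobs in profile on the right edge, at crop (212,55) and (212,105). The screw shows at crop (195,85) on the narrow right-hand face, so that face is the panel. The gripper contaminated the top fit, so I'll cast the side-view top corners instead.

```bash
python3 - <<'E'
from h import *
c=dict(np.load('side.npz')); 
q=onz(c,[236,256,316,295],[127,107,116,139],.27); print(q.round(3))
P=cloud(c); H=cv2.cvtColor(c['frame'],cv2.COLOR_BGR2HSV)
m=np.zeros((400,640),np.uint8); cv2.fillConvexPoly(m,np.array([[299,145],[313,123],[312,170],[296,188]]),1)
S=P[m>0]; S=S[np.isfinite(S[:,0])]
k=np.polyfit(S[:,0],S[:,1],1)
for _ in range(3):
    e=S[:,1]-np.polyval(k,S[:,0]); S2=S[abs(e)<.006]; k=np.polyfit(S2[:,0],S2[:,1],1)
print(len(S),len(S2),np.degrees(np.arctan(k[0])),k, S2.min(0),S2.max(0))
t=(abs(P[...,2]-.27)<.007)&(H[...,1]>70); t[:,330:]=0; t[:90]=0
n,l,st,_=cv2.connectedComponentsWithStats(t.astype(np.uint8)); j=1+st[1:,4].argmax()
r=cv2.minAreaRect((P[l==j][:,:2]*1000).astype(np.float32)); print(st[j],r,cv2.boxPoints(r).tolist())
# bystanders
for nm in ['scene','side']:
    c=dict(np.load(nm+'.npz')); P=cloud(c)
    for lab,(u,v) in {'scene':dict(tumbler=(327,215),katori=(359,250),ladle=(427,277),chakla=(350,330)),'side':dict(tumbler=(297,222),katori=(337,207),chakla=(410,210))}[nm].items():
        w=P[v-14:v+15,u-14:u+15].reshape(-1,3); w=w[w[:,2]>.02]; print(nm,lab,w.mean(0).round(3),w[:,2].max().round(3))
E
```

```text
[[0.445 0.293 0.27 ]
 [0.58  0.372 0.27 ]
 [0.701 0.169 0.27 ]
 [0.548 0.096 0.27 ]]
697 687 26.53081046210585 [ 0.49925321 -0.17398148] [0.54312414 0.09805332 0.05095709] [0.6895413  0.17326542 0.24944525]
[ 233  105   83   36 1749] ((572.7045288085938, 243.9684295654297), (185.34896850585938, 240.41748046875), 26.77166748046875) [[435.81756591796875, 309.54791259765625], [544.1102905273438, 94.90108489990234], [709.5914916992188, 178.38894653320312], [601.2987670898438, 393.0357666015625]]
scene tumbler [ 0.453 -0.027  0.062] 0.105
scene katori [ 0.597 -0.036  0.032] 0.044
scene ladle [0.789 0.039 0.025] 0.034
scene chakla [ 0.743 -0.241  0.045] 0.054
side tumbler [ 0.427 -0.044  0.081] 0.158
side katori [ 0.612 -0.04   0.031] 0.043
side chakla [ 0.781 -0.234  0.044] 0.05
```

```bash
python3 -m handwheel '0 0 -10 0 0 -0.13;0 0 -10 0 0 -0.13;0 0 -10 0 0 -0.13;0 0 0 0 0 -0.13;0 0 0 0 0 -0.13;0 0 0 0 0 -0.13;0 0 0 0 0 -0.13;0 0 0 0 0 -0.13'
cat >> h.py <<'E'
def go(p,Rg=None):
    s=monitor.state(); R=Ro.from_rotvec(s['eef_rot']); print('t',round(s['clock'],2),'pos',s['eef_pos'].round(4),'F',s['force'].round(1),'shift mm',(R.inv().apply(np.array(p)-s['eef_pos'])*1000).round(1))
    if Rg is not None: print('turn(tool)',(R.inv()*Rg).as_rotvec().round(3))
def pose(yaw,lean):  # caddy x yaw (deg), lean deg -> tool rotation
    n=np.array([np.cos(np.radians(yaw)),np.sin(np.radians(yaw)),0]); a=np.radians(lean)
    z=np.sin(a)*n-[0,0,np.cos(a)]; t=np.cross([0,0,-1.],n)*-1; y=-np.cross([0,0,1.],n)
    return Ro.from_matrix(np.c_[np.cross(y,z),y,z])
E
python3 - <<'E'
from h import *
go([.4985,-.2618,.2],pose(149.5,24))
c=grab('wrist'); print(np.array(c['mount']).round(3).tolist())
c=grab('scene'); np.savez('scene2.npz',**c); cv2.imwrite('pics/s2.png',c['frame'])
E
```

```text
clock: 0.9
eef_pos: [0.6747, -0.0001, 0.2521]
eef_rot: [-0.816, -3.033, 0.001]
force: [-0.1, -0.3, 0.6]
opening: 1.002
finger_force: 0.0
t 0.9 pos [ 6.747e-01 -1.000e-04  2.521e-01] F [-0.1 -0.3  0.6] shift mm [  21.1 -314.8   52.3]
turn(tool) [-0.002  0.418  0.007]
[[-0.001, -0.955, -0.296, 0.083], [1.0, -0.001, -0.001, -0.002], [0.0, -0.296, 0.955, -0.162], [0.0, 0.0, 0.0, 1.0]]
```

```bash
python3 -m handwheel '3 -39 0 0 0.052 0;3 -39 0 0 0.052 0;3 -39 0 0 0.052 0;3 -39 0 0 0.052 0;3 -39 0 0 0.052 0;3 -39 0 0 0.052 0;3 -39 0 0 0.053 0;0 -39 0 0 0.053 0'
python3 - <<'E'
from h import *
go([.4985,-.2618,.2],pose(149.5,24)); go([.4459,-.2308,.0566]); print(monitor.state()['qpos'].round(2))
c=grab('wrist'); np.savez('w1.npz',**c); cv2.imwrite('pics/w1.png',c['frame'])
P=cloud(c); H=cv2.cvtColor(c['frame'],cv2.COLOR_BGR2HSV)
n=np.array([-.862,.508]);t=np.array([.508,.862]);d=P[...,:2]-[.4439,-.2296]
x=d@n;y=d@t;z=P[...,2]
for lo,hi in [(.03,.09),(.09,.108),(.11,.165)]:
    s=(z>lo)&(z<hi)&(abs(x)<.06)&(abs(y)<.045)&(H[...,1]<90); print(lo,s.sum(),np.percentile(x[s],[1,50,99]).round(4),np.percentile(y[s],[1,50,99]).round(4))
s=(z>.112)&(z<.153)&(abs(x-.027)<.012)&(abs(y)<.035); k=np.polyfit(y[s],x[s],1); print('wall',k,np.degrees(k[0]))
E
```

```text
clock: 1.8
eef_pos: [0.4982, -0.2597, 0.2562]
eef_rot: [-0.722, -2.635, -0.152]
force: [0.0, 0.2, -0.5]
opening: 0.997
finger_force: 0.0
t 1.8 pos [ 0.4982 -0.2597  0.2562] F [ 0.   0.2 -0.5] shift mm [-24.1  -1.6  50.7]
turn(tool) [-0.    -0.001 -0.002]
t 1.8 pos [ 0.4982 -0.2597  0.2562] F [ 0.   0.2 -0.5] shift mm [-26.8  -1.6 206.6]
[ 0.48  0.52 -0.11  1.48 -0.01  1.56  1.41]
0.03 820 [-0.0293  0.0269  0.0276] [-0.0218  0.0018  0.0247]
0.09 679 [-0.029   0.0008  0.0275] [-0.0246  0.0038  0.0275]
0.11 842 [0.0267 0.0273 0.0312] [-0.024  -0.0001  0.027 ]
wall [-0.00614101  0.02718578] -0.35185389466896677
```

View pics/w1.png

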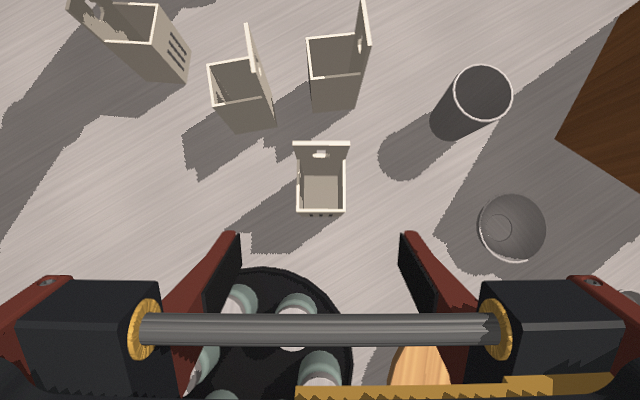

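w1: the target caddy is at (322,175), mouth and slots facing the gripper, centred between the fingers at (235,235) and (405,235). Its pose agrees to about 1.5 mm, so I'm descending.

```bash
python3 -m handwheel '-9 0 15 0 0 0;-9 0 20 0 0 0;-8 0 25 0 0 0;0 0 30 0 0 0;0 0 30 0 0 0;0 0 30 0 0 0;0 0 26 0 0 0;0 0 0 0 0 0' 1
python3 - <<'E'
from h import *
go([.4459,-.2308,.0566]); print(monitor.state()['qpos'].round(2))
E
```

```text
clock: 2.65
eef_pos: [0.4554, -0.2313, 0.0815]
eef_rot: [-0.715, -2.632, -0.153]
force: [-0.3, -1.0, 0.2]
opening: 0.998
finger_force: 0.0
t 2.65 pos [ 0.4554 -0.2313  0.0815] F [-0.3 -1.   0.2] shift mm [-2.6 -4.3 26.2]
[ 0.48  0.63 -0.12  1.74  0.    1.2   1.4 ]
```

```bash
python3 -m handwheel '-1 -1.5 9 0 0 0;-0.5 -1.5 9 0 0 0;0 0 8 0 0 0;0 0 0 0 0 0;0 0 0 0 0 0;0 0 0 0 0 0;0 0 0 0 0 0;0 0 0 0 0 0' 1
python3 - <<'E'
from h import *
go([.4459,-.2308,.0566],pose(149.5,24)); print(monitor.state()['qpos'].round(2))
E
```

```text
clock: 3.45
eef_pos: [0.449, -0.2325, 0.0604]
eef_rot: [-0.717, -2.639, -0.152]
force: [-0.6, 0.7, 0.6]
opening: 0.998
finger_force: 0.0
t 3.45 pos [ 0.449  -0.2325  0.0604] F [-0.6  0.7  0.6] shift mm [ 1.7 -0.1  4.9]
turn(tool) [-0.001  0.002  0.001]
[ 0.48  0.65 -0.12  1.77  0.01  1.15  1.4 ]
```

```bash
python3 -m handwheel '1 1.4 4 0 0 0;0 0 0 0 0 0;0 0 0 0 0 0;0 0 0 0 0 0;0 0 0 0 0 0;0 0 0 0 0 0;0 0 0 0 0 0;0 0 0 0 0 0' 0.4 25
python3 -m handwheel '0 0 0 0 0 0;0 0 0 0 0 0;0 0 0 0 0 0;0 0 0 0 0 0;0 0 0 0 0 0;0 0 0 0 0 0;0 0 0 0 0 0;0 0 0 0 0 0'
```

```text
clock: 4.25
eef_pos: [0.4475, -0.2298, 0.0569]
eef_rot: [-0.717, -2.639, -0.152]
force: [0.8, 1.0, 0.2]
opening: 0.588
finger_force: 24.9
clock: 5.05
eef_pos: [0.4473, -0.2299, 0.0569]
eef_rot: [-0.717, -2.639, -0.152]
force: [1.2, 1.0, 0.9]
opening: 0.593
finger_force: 24.9
```

Gripped (52 mm). Next: lift 180 mm and locate the screw in the fixed views.

```bash
python3 -m handwheel '9 0 -20 0 0 0;9 0 -20 0 0 0;9 0 -20 0 0 0;9 0 -20 0 0 0;9 0 -21 0 0 0;9 0 -21 0 0 0;9 0 -21 0 0 0;10 0 -21 0 0 0'
python3 - <<'E'
from h import *
go([.6263,.1366,.205]); print(monitor.state()['finger_force'])
c=dict(np.load('side.npz')); d=dict(np.load('scene2.npz'))
def proj(c,X):
    R=c['W'].T; p=(np.array(X)-c['C'])@R.T; a=p[:2]/p[2]; a=a*(1+c['k1']*(a@a)); return a*[c['fx'],c['fy']]+[c['cx'],c['cy']]
X=[.6263+.446*.0105,.1366-.895*.0105,.205]
ims=[]
for q in (c,d):
    u=proj(q,X); print(u.round(1)); u=u.astype(int)
    ims.append(cv2.resize(q['frame'][u[1]-22:u[1]+22,u[0]-22:u[0]+22],(396,396),interpolation=0))
    print(u-22)
cv2.imwrite('pics/scr.png',np.clip(np.hstack(ims).astype(float)*1.6,0,255).astype(np.uint8))
E
```

```text
clock: 5.85
eef_pos: [0.4462, -0.2302, 0.2368]
eef_rot: [-0.718, -2.637, -0.151]
force: [1.1, -0.3, -2.9]
opening: 0.591
finger_force: 24.9
t 5.85 pos [ 0.4462 -0.2302  0.2368] F [ 1.1 -0.3 -2.9] shift mm [ 15.2 407.5  41. ]
24.929626286029816
[308.8 143.2]
[286 121]
[412.5 184.7]
[390 162]
```

View pics/scr.png

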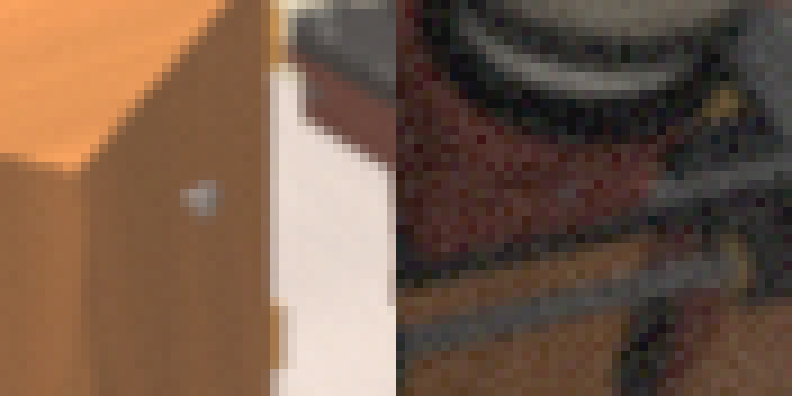

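Left half: the screw blob is at side pixel (308.3,142.9), as predicted but coarse (about 8 mm/px). The right half was still blocked by the gripper. The scene camera should see the panel now.

```bash
python3 - <<'E'
from h import *
d=grab('scene'); np.savez('scene3.npz',**d)
f=np.mean([d['frame'].astype(float)]+[grab('scene')['frame'].astype(float) for _ in range(5)],0)
cv2.imwrite('pics/scr2.png',np.clip(cv2.resize(f[110:260,350:500],(600,600),interpolation=cv2.INTER_CUBIC)*1.8,0,255).astype(np.uint8))
np.save('f3.npy',f)
E
```

```text
(no output)
```

View pics/scr2.png

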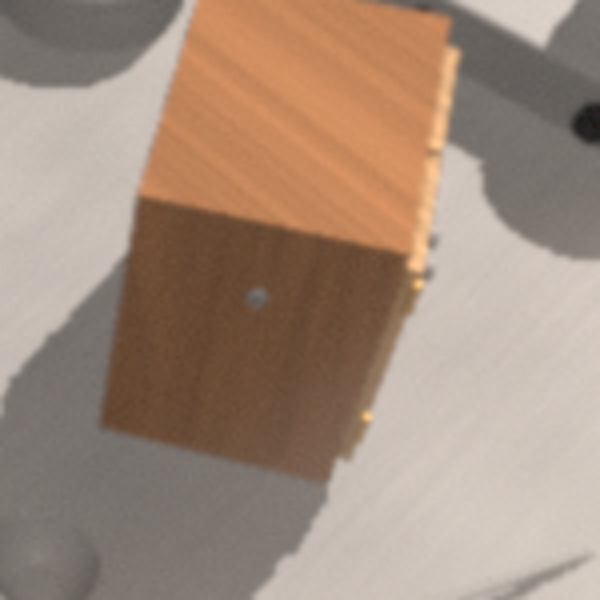

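The scene view now shows the panel squarely. The screw is at crop (256,297), with panel top corners at (140,196) and (410,254) and bottom corners at (103,428) and (330,482).

```bash
python3 - <<'E'
from h import *
d=dict(np.load('scene3.npz'));f=np.load('f3.npy')
cr=f[172:198,404:424]; sat=cr.max(2)-cr.min(2); w=np.where(sat<sat.mean()-1.5*sat.std(),1.,0); 
yy,xx=np.nonzero(w); print('blob',len(xx),xx.mean()+404,yy.mean()+172)
u=lambda x,y:(350+(x+.5)/4-.5,110+(y+.5)/4-.5)
TL,TR,BL,BR=[u(*p) for p in [(140,196),(410,254),(103,428),(330,482)]]
q=onz(d,[TL[0],TR[0]],[TL[1],TR[1]],.27); b=onz(d,[BL[0],BR[0]],[BL[1],BR[1]],0)
print(q.round(4),b.round(4)); 
for a in (q,b): e=a[1]-a[0]; print('yaw',np.degrees(np.arctan2(e[1],e[0])),np.linalg.norm(e),a.mean(0))
P=cloud(d); m=np.zeros((400,640),np.uint8); cv2.fillConvexPoly(m,np.array([[387,163],[449,178],[432,226],[379,213]]),1)
S=P[m>0];S=S[np.isfinite(S[:,0])];k=np.polyfit(S[:,0],S[:,1],1)
for _ in range(4): S=S[abs(S[:,1]-np.polyval(k,S[:,0]))<.006];k=np.polyfit(S[:,0],S[:,1],1)
print('plane',len(S),k,np.degrees(np.arctan(k[0])))
yaw=np.radians(26.5);ex=np.array([np.cos(yaw),np.sin(yaw),0]);ey=np.array([-ex[1],ex[0],0])
c0=np.array([.6263,.1366,0]); 
for uu,vv in [(xx.mean()+404,yy.mean()+172),u(256,297)]:
    r=(rays(d,[uu],[vv])@d['W'].T)[0]; 
    s=((c0-ey*.0105-d['C'])@ey)/(r@ey); X=d['C']+s*r; print(X.round(4),'a',(X-c0)@ex)
E
```

```text
blob 28 413.64285714285717 183.82142857142858
[[0.5487 0.0978 0.27  ]
 [0.7056 0.1776 0.27  ]] [[0.5482 0.0998 0.    ]
 [0.7074 0.1818 0.    ]]
yaw 26.967501578849372 0.17597659905875598 [0.62713146 0.13769717 0.27      ]
yaw 27.244096443746127 0.1790169399985496 [0.62781433 0.14081225 0.        ]
plane 3072 [ 0.50037153 -0.17573451] 26.582078262387732
[0.6331 0.1282 0.2095] a 0.002311488800764258
[0.633  0.1282 0.2092] a 0.0023020128798562334
```

```bash
python3 -m handwheel '0 0 0 -0.0292 0 0.0656;0 0 0 -0.0292 0 0.0656;0 0 0 -0.0292 0 0.0656;0 0 0 -0.0292 0 0.0656;0 0 0 -0.0292 0 0.0656;0 0 0 -0.0292 0 0.0656;0 0 0 -0.0292 0 0.0656;0 0 0 -0.0292 0 0.0656'
cat >> h.py <<'E'
YAW=np.radians(26.6);EX=np.array([np.cos(YAW),np.sin(YAW),0]);EY=np.array([-EX[1],EX[0],0]);S=np.array([.6282,.1385,.205])
def rep(off,z,da=0):  # desired: rear face off panel (m), keyhole_round height z
    go(S-EY*(off+.0341)+EX*da+[0,0,z-.205-.0611],pose(116.6,24))
E
python3 - <<'E'
from h import *
rep(.06,.207);print(monitor.state()['qpos'].round(2))
E
```

```text
clock: 6.95
eef_pos: [0.4463, -0.2297, 0.2348]
eef_rot: [-1.456, -2.353, -0.309]
force: [-0.5, 1.1, -1.0]
opening: 0.594
finger_force: 24.9
t 6.95 pos [ 0.4463 -0.2297  0.2348] F [-0.5  1.1 -1. ] shift mm [104.8 327.3 143.7]
turn(tool) [-0.001 -0.001 -0.002]
[ 0.53  0.4  -0.03  1.71 -0.23  1.38  1.04]
```

```bash
python3 -m handwheel '0 40 0 0 0 0;0 41 0 0 0 0;0 41 0 0 0 0;0 41 0 0 0 0;0 41 0 0 0 0;0 41 0 0 0 0;0 41 0 0 0 0;0 41 0 0 0 0'
python3 -m handwheel '15 0 10 0 0 0;15 0 18 0 0 0;15 0 21 0 0 0;15 0 21 0 0 0;15 0 21 0 0 0;15 0 21 0 0 0;10 0 20 0 0 0;5 0 12 0 0 0'
python3 - <<'E'
from h import *
rep(.06,.207);print(monitor.state()['qpos'].round(2))
c=grab('wrist');cv2.imwrite('pics/w2.png',c['frame']); np.savez('w2.npz',**c)
s=monitor.state();P=cloud(c).reshape(-1,3)
o=s['eef_pos']+EY*.0041-[0,0,.0569]
x=(P-o)@EY;y=-(P-o)@EX;z=P[:,2]-o[2]
m=(z>.10)&(z<.16)&(abs(x-.027)<.012)&(abs(y)<.032)
A=np.c_[y[m],z[m]-.118,np.ones(m.sum())];k=np.linalg.lstsq(A,x[m],rcond=None)[0];e=abs(x[m]-A@k)<.003;k=np.linalg.lstsq(A[e],x[m][e],rcond=None)[0]
print('wall front: x=%.4f'%k[2],'pitch',-k[1],'yaw err',k[0],'ztop',np.percentile(z[m],99),'y',np.percentile(y[m],[1,99]))
E
```

```text
clock: 7.75
eef_pos: [0.7399, -0.0824, 0.2341]
eef_rot: [-1.453, -2.355, -0.306]
force: [1.2, 0.6, -1.3]
opening: 0.588
finger_force: 25.0
clock: 8.55
eef_pos: [0.6677, 0.0567, 0.1448]
eef_rot: [-1.45, -2.355, -0.305]
force: [-0.4, -0.3, -2.1]
opening: 0.59
finger_force: 25.0
t 8.55 pos [0.6677 0.0567 0.1448] F [-0.4 -0.3 -2.1] shift mm [-2.6  1.3 -2.4]
turn(tool) [-0.005 -0.002  0.002]
[ 0.09  0.67 -0.14  1.48 -0.31  1.2   0.59]
wall front: x=0.0234 pitch -0.02999885026546335 yaw err -0.004379064225657777 ztop 0.1581315453456075 y [-0.02383617  0.02741557]
```

View pics/w2.png

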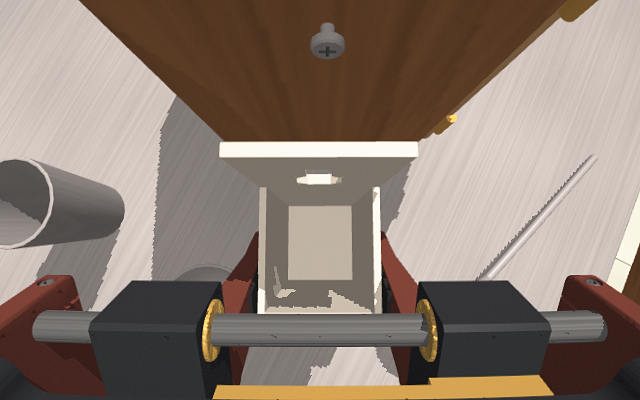

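w2: the screw head is at (327,48) on the panel. The caddy's back wall top runs from (219,150) to (418,150), with the keyhole glint at (318,179). One camera sees everything, so I'll measure caddy against panel and screw in it.

```bash
cat >> h.py <<'E'
def fit(Q):
    for _ in range(4):
        m=Q.mean(0);n=np.linalg.svd(Q-m)[2][2]; e=abs((Q-m)@n); Q=Q[e<max(.0015,2.5*np.median(e))]
    n=n*np.sign(n@EY); return m,n,len(Q)
def rel(c):
    P=cloud(c); s=monitor.state(); o=s['eef_pos']+EY*.0041-[0,0,.0569]
    H=cv2.cvtColor(c['frame'],cv2.COLOR_BGR2HSV)
    x=(P-o)@EY; y=-(P-o)@EX; z=P[...,2]-o[2]; b=(P-S)@EY; a=(P-S)@EX
    pm=(abs(b)<.012)&(abs(a)<.07)&(P[...,2]>.1)&(P[...,2]<.26)&(H[...,1]>80); m1,n1,k1=fit(P[pm])
    wm=(z>.104)&(z<.153)&(abs(x-.025)<.008)&(abs(y)<.024)&(H[...,1]<70); m2,n2,k2=fit(P[wm])
    print('panel',k1,m1.round(4),'b',((m1-S)@EY).round(4),'tilt',n1[2].round(3),'yaw',np.degrees(np.arctan2(-n1[0],n1[1])).round(2))
    print('wall',k2,'tilt',n2[2].round(3),'yaw',np.degrees(np.arctan2(-n2[0],n2[1])).round(2),'gap rear-panel',((m1-m2)@n1-.004).round(4))
    top=(z>.12)&(abs(x-.026)<.012)&(abs(y)<.04)&(H[...,1]<70)
    print('caddy edges a',np.percentile(a[top],[.5,99.5]).round(4),'centre',np.percentile(a[top],[.5,99.5]).mean().round(4),'ztop',np.percentile(P[...,2][top],99).round(4))
    d=(P-m1)@n1; h=(d<-.0085)&(d>-.014)&(abs(a)<.03)&(abs(P[...,2]-.205)<.02)&(H[...,1]<70)
    if h.sum()>5: print('head',h.sum(),'a range',a[h].min().round(4),a[h].max().round(4),'mean',P[h].mean(0).round(4),'a',a[h].mean().round(4),'z',P[...,2][h].min().round(4),P[...,2][h].max().round(4))
E
python3 - <<'E'
from h import *
rel(dict(np.load('w2.npz')))
E
```

```text
Traceback (most recent call last):
  File "h.py", line 41, in rel
    pm=(abs(b)<.012)&(abs(a)<.07)&(P[...,2]>.1)&(P[...,2]<.26)&(H[...,1]>80); m1,n1,k1=fit(P[pm])
                                                                                       ~~~^^^^^^^
  File "h.py", line 35, in fit
    m=Q.mean(0);n=np.linalg.svd(Q-m)[2][2]; e=abs((Q-m)@n); Q=Q[e<max(.0015,2.5*np.median(e))]
                  ~~~~~~~~~~~~~^^^^^
numpy._core._exceptions._ArrayMemoryError: Unable to allocate 8.25 GiB for an array with shape (33274, 33274) and data type float64
```

```bash
sed -i 's/np.linalg.svd(Q-m)\[2\]\[2\]/np.linalg.svd(Q-m,full_matrices=False)[2][2]/' h.py
python3 - <<'E'
from h import *
rel(dict(np.load('w2.npz')))
E
```

```text
panel 33255 [0.6277 0.14   0.1806] b 0.0016 tilt -0.001 yaw 26.42
wall 3419 tilt 0.009 yaw 26.71 gap rear-panel 0.0595
caddy edges a [-0.0291  0.0225] centre -0.0033 ztop 0.2452
head 617 a range -0.007 0.0067 mean [0.632  0.1307 0.2074] a -0.0001 z 0.1989 0.2129
```

```bash
python3 -m handwheel '2 1.7 2 0 0 0;2 1.6 1.5 0 0 0;2 0 1 0 0 0;2 0 1 0 0 0;0.7 0 0 0 0 0;0 0 0 0 0 0;0 0 0 0 0 0;0 0 0 0 0 0'
python3 - <<'E'
from h import *
rep(.06,.205);c=grab('wrist');rel(c)
E
```

```text
clock: 9.4
eef_pos: [0.6685, 0.0654, 0.1461]
eef_rot: [-1.454, -2.357, -0.309]
force: [-0.3, 0.4, -1.7]
opening: 0.595
finger_force: 25.0
t 9.4 pos [0.6685 0.0654 0.1461] F [-0.3  0.4 -1.7] shift mm [-10.7  -3.3  -2.3]
turn(tool) [0.    0.001 0.001]
panel 38632 [0.6276 0.14   0.1908] b 0.0016 tilt -0.001 yaw 26.4
wall 3494 tilt 0.007 yaw 26.57 gap rear-panel 0.052
caddy edges a [-0.0249  0.0267] centre 0.0009 ztop 0.2466
head 580 a range -0.007 0.0067 mean [0.6319 0.1309 0.2072] a -0.0001 z 0.1987 0.213
```

```bash
python3 -m handwheel '5 -0.5 3.5 0 0 0;5 -0.5 3.5 0 0 0;6 0 3.5 0 0 0;6 0 3 0 0 0;5 0 2 0 0 0;4 0 1 0 0 0;0 0 0 0 0 0;0 0 0 0 0 0'
python3 - <<'E'
from h import *
rep(.017,.205);c=grab('wrist');rel(c)
E
```

```text
clock: 10.25
eef_pos: [0.6519, 0.0962, 0.1437]
eef_rot: [-1.454, -2.358, -0.309]
force: [-0.7, 0.3, -2.6]
opening: 0.593
finger_force: 25.0
t 10.25 pos [0.6519 0.0962 0.1437] F [-0.7  0.3 -2.6] shift mm [-2.3 -2.3 -1.3]
turn(tool) [0.    0.001 0.001]
panel 46934 [0.6275 0.1399 0.2314] b 0.0016 tilt -0.001 yaw 26.4
wall 3477 tilt 0.006 yaw 26.58 gap rear-panel 0.0169
caddy edges a [-0.0258  0.0256] centre -0.0001 ztop 0.244
```

```bash
python3 -m handwheel '1.5 0 0.7 0 0 0;1.5 0 0.7 0 0 0;1.4 0 0.6 0 0 0;0.9 0 0.4 0 0 0;0.9 0 0.4 0 0 0;0.9 0 0.4 0 0 0;0 0 0 0 0 0;0 0 0 0 0 0'
python3 - <<'E'
from h import *
rep(.009,.205);c=grab('wrist');rel(c)
E
```

```text
clock: 11.1
eef_pos: [0.6483, 0.1033, 0.1436]
eef_rot: [-1.454, -2.357, -0.309]
force: [-0.6, -0.1, -1.6]
opening: 0.593
finger_force: 25.0
t 11.1 pos [0.6483 0.1033 0.1436] F [-0.6 -0.1 -1.6] shift mm [-2.3 -2.2 -1.4]
turn(tool) [-0.     0.001  0.001]
panel 37047 [0.6275 0.14   0.2329] b 0.0016 tilt -0.0 yaw 26.4
wall 3492 tilt 0.007 yaw 26.6 gap rear-panel 0.0089
caddy edges a [-0.026   0.0256] centre -0.0002 ztop 0.244
head 2541 a range -0.0261 0.0262 mean [0.6331 0.1287 0.2063] a 0.0 z 0.185 0.225
```

No force at an 8.9 mm gap, so the head is entering the hole. Carrying on gently.

```bash
python3 -m handwheel '0.9 0 0.4 0 0 0;0.9 0 0.4 0 0 0;0.9 0 0.4 0 0 0;0.9 0 0.4 0 0 0;0.9 0 0.4 0 0 0;0.5 0 0.2 0 0 0;0 0 0 0 0 0;0 0 0 0 0 0'
python3 - <<'E'
from h import *
rep(.003,.205);c=grab('wrist');rel(c)
E
```

```text
clock: 11.95
eef_pos: [0.6458, 0.1082, 0.1436]
eef_rot: [-1.454, -2.357, -0.309]
force: [-0.4, -0.6, -2.0]
opening: 0.594
finger_force: 25.0
t 11.95 pos [0.6458 0.1082 0.1436] F [-0.4 -0.6 -2. ] shift mm [-1.8 -2.2 -1.2]
turn(tool) [-0.     0.001  0.001]
panel 29539 [0.6276 0.14   0.2324] b 0.0016 tilt 0.001 yaw 26.4
wall 3483 tilt 0.001 yaw 26.62 gap rear-panel 0.0036
caddy edges a [-0.026   0.0257] centre -0.0001 ztop 0.244
head 505 a range -0.0261 0.0262 mean [0.6326 0.131  0.2007] a 0.0006 z 0.1851 0.2134
```

```bash
python3 -m handwheel '0.9 0 0.4 0 0 0;0.9 0 0.4 0 0 0;0.9 0 0.4 0 0 0;0.5 0 0.2 0 0 0;0 0 0 0 0 0;0 0 0 0 0 0;0 0 0 0 0 0;0 0 0 0 0 0'
python3 - <<'E'
from h import *
rep(.000,.205);c=grab('wrist');rel(c)
E
```

```text
clock: 12.8
eef_pos: [0.6443, 0.1113, 0.1436]
eef_rot: [-1.454, -2.357, -0.309]
force: [0.2, -0.0, -1.6]
opening: 0.592
finger_force: 25.0
t 12.8 pos [0.6443 0.1113 0.1436] F [ 0.2 -0.  -1.6] shift mm [-2.3 -2.2 -1.3]
turn(tool) [-0.     0.001  0.001]
panel 24539 [0.6275 0.14   0.231 ] b 0.0016 tilt 0.002 yaw 26.4
wall 3403 tilt 0.002 yaw 26.62 gap rear-panel 0.0001
caddy edges a [-0.0259  0.0257] centre -0.0001 ztop 0.244
head 500 a range -0.0262 0.0262 mean [0.6322 0.1308 0.2003] a 0.0001 z 0.185 0.213
```

```bash
python3 -m handwheel '0.5 0 0.2 0 0 0;0.5 0 0.2 0 0 0;0.4 0 0.2 0 0 0;0 0 0 0 0 0;0 0 0 0 0 0;0 0 0 0 0 0;0 0 0 0 0 0;0 0 0 0 0 0'
```

```text
clock: 13.65
eef_pos: [0.6441, 0.1114, 0.1436]
eef_rot: [-1.456, -2.358, -0.309]
force: [2.4, -6.2, -1.0]
opening: 0.594
finger_force: 25.0
```

The caddy is flat on the panel at about 6.5 N. Sliding down.

```bash
python3 -m handwheel '-0.8 0 1.8 0 0 0;-0.8 0 1.8 0 0 0;-0.8 0 1.8 0 0 0;-0.8 0 1.8 0 0 0;-0.8 0 1.8 0 0 0;-0.8 0 1.8 0 0 0;0 0 0 0 0 0;0 0 0 0 0 0'
```

```text
clock: 14.45
eef_pos: [0.6449, 0.1118, 0.1323]
eef_rot: [-1.457, -2.358, -0.311]
force: [3.3, -4.1, -1.0]
opening: 0.595
finger_force: 25.0
```

```bash
python3 -m handwheel '-0.4 0 0.9 0 0 0;-0.4 0 0.9 0 0 0;-0.4 0 0.9 0 0 0;-0.4 0 0.9 0 0 0;-0.4 0 0.9 0 0 0;-0.4 0 0.9 0 0 0;0 0 0 0 0 0;0 0 0 0 0 0'
python3 - <<'E'
from h import *
rep(0,.187);c=grab('wrist');rel(c);print(monitor.state()['wrist_torque'])
E
```

```text
clock: 15.25
eef_pos: [0.645, 0.1119, 0.1266]
eef_rot: [-1.456, -2.359, -0.311]
force: [2.4, -4.8, 0.5]
opening: 0.591
finger_force: 25.0
t 15.25 pos [0.645  0.1119 0.1266] F [ 2.4 -4.8  0.5] shift mm [-2.8 -3.1 -0.5]
turn(tool) [0.003 0.002 0.001]
panel 47339 [0.6277 0.1401 0.2337] b 0.0016 tilt 0.001 yaw 26.4
wall 3275 tilt 0.003 yaw 26.48 gap rear-panel -0.0001
caddy edges a [-0.025   0.0265] centre 0.0007 ztop 0.2271
head 427 a range -0.0069 0.0066 mean [0.6317 0.1312 0.209 ] a -0.0001 z 0.1991 0.2138
[-1.02911776 -0.67741604 -0.19372498]
```

```bash
python3 -m handwheel '-0.2 0 0.5 0 0 0;-0.2 0 0.5 0 0 0;-0.2 0 0.5 0 0 0;0 0 0 0 0 0;0 0 0 0 0 0;0 0 0 0 0 0;0 0 0 0 0 0;0 0 0 0 0 0'
python3 - <<'E'
from h import *
rep(0,.187);c=grab('wrist');rel(c)
E
```

```text
clock: 16.1
eef_pos: [0.645, 0.1119, 0.1255]
eef_rot: [-1.456, -2.359, -0.311]
force: [1.8, -4.6, 3.9]
opening: 0.589
finger_force: 25.0
t 16.1 pos [0.645  0.1119 0.1255] F [ 1.8 -4.6  3.9] shift mm [-2.4 -3.1 -1.5]
turn(tool) [0.003 0.002 0.001]
panel 48210 [0.6278 0.1401 0.2331] b 0.0016 tilt 0.001 yaw 26.41
wall 3244 tilt 0.003 yaw 26.5 gap rear-panel -0.0001
caddy edges a [-0.025   0.0265] centre 0.0007 ztop 0.226
head 435 a range -0.0072 0.0066 mean [0.6317 0.1311 0.2091] a -0.0002 z 0.2007 0.2131
```

It is seated: Fz rose about 5 N and keyhole_end is at about 205 mm. Releasing.

```bash
python3 -m handwheel '-0.4 0 -0.2 0 0 0;0.2 0 -0.5 0 0 0;0 0 0 0 0 0;0 0 0 0 0 0;0 0 0 0 0 0;0 0 0 0 0 0;0 0 0 0 0 0;0 0 0 0 0 0' 1
python3 - <<'E'
from h import *
c=grab('wrist');rel(c);cv2.imwrite('pics/w3.png',c['frame'])
E
```

```text
clock: 16.95
eef_pos: [0.6438, 0.1123, 0.1248]
eef_rot: [-1.454, -2.357, -0.309]
force: [0.1, -0.1, -0.9]
opening: 0.996
finger_force: 0.0
panel 46592 [0.6275 0.1399 0.2324] b 0.0016 tilt 0.001 yaw 26.4
wall 3132 tilt 0.003 yaw 26.4 gap rear-panel -0.0
caddy edges a [-0.0251  0.0265] centre 0.0007 ztop 0.2261
head 435 a range -0.0068 0.0068 mean [0.6317 0.1311 0.2089] a -0.0002 z 0.1986 0.2133
```

View pics/w3.png

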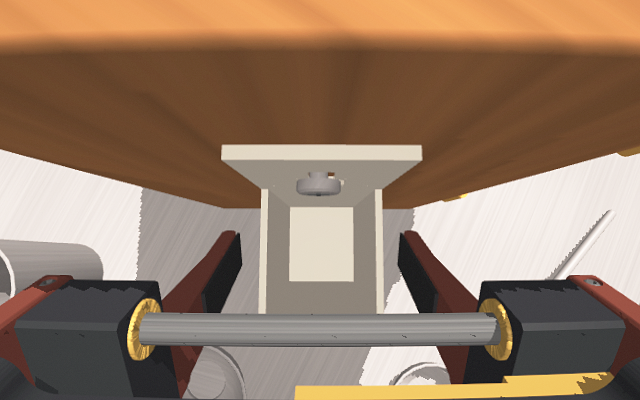

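w3: the screw head at (318,185) stands in front of the caddy's wall, and the caddy hangs straight with the fingers clear at (235,235) and (405,235). Retreating along the tool axis.

```bash
python3 -m handwheel '0 0 -8 0 0 0;0 0 -15 0 0 0;0 0 -20 0 0 0;0 0 -25 0 0 0;0 0 -25 0 0 0;0 0 -25 0 0 0;0 0 -15 0 0 0;0 0 0 0 0 0'
python3 -m handwheel '0 0 0 0 0 0;0 0 0 0 0 0;0 0 0 0 0 0;0 0 0 0 0 0;0 0 0 0 0 0;0 0 0 0 0 0;0 0 0 0 0 0;0 0 0 0 0 0'
python3 - <<'E'
from h import *
c=grab('wrist'); P=cloud(c); H=cv2.cvtColor(c['frame'],cv2.COLOR_BGR2HSV)
b=(P-S)@EY;a=(P-S)@EX;z=P[...,2]
w=(abs(b+.003)<.012)&(abs(a)<.04)&(z>.16)&(z<.24)&(H[...,1]<70)
print('ztop',np.percentile(z[w],99),'a',np.percentile(a[w],[1,99]))
print(monitor.state()['clock'],monitor.state()['force'])
E
```

```text
clock: 17.8
eef_pos: [0.6697, 0.0626, 0.2492]
eef_rot: [-1.457, -2.36, -0.313]
force: [1.4, 0.6, -0.8]
opening: 0.998
finger_force: 0.0
clock: 18.6
eef_pos: [0.668, 0.0641, 0.2464]
eef_rot: [-1.454, -2.357, -0.309]
force: [0.2, 0.3, -0.4]
opening: 0.994
finger_force: 0.0
ztop 0.22593003804195447 a [-0.02473444  0.02627479]
18.65 [-0.58004921  0.42483698  0.04701128]
```

```bash
python3 -c "
from station import job
print(job.sign_off())"
```

```text
the job is handed in; nothing more can be done
None
```

The caddy is hanging straight on the screw with the arm well clear, and the job was handed in at about 19 s; sign-off didn't return a verdict.

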